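# Change over the rotor shafts in a V-block curing jig

## Task

Change over the curing jig: swing its gate right back, draw the cured shaft that is still in it out from under the bridge and lay it flat in the steel tray. Then lay every fresh shaft from the black rack in a free V-groove, thin end towards the stop, and push it gently under the bridge until its nose rests on the stop. When all are home, swing the gate fully shut behind them, and leave the other things on the bench alone.

Things in the scene. Friction and masses are not known exactly. Their poses are not given: they have to be found in the camera images.
- jig: V-block curing jig, fixed: base plate 232x168 mm with a steel block 200 long, 140 wide, flat top 40 mm above the bench. Origin at the centre of the base's underside, +x towards the stop, y to the left, z up. Three 90 degree V-grooves run along x, at y = +46, 0, -46 mm, from the block's open rear end (x = -110) to the stop (x = +90 mm). Lying in a groove, a shaft stands 16 mm proud of the top
- bridge (a point): middle of the underside of the jig's grey bridge, 59.5 mm above the bench (top 71.5, screw heads 76 mm). It spans all grooves from x = +38 to +84 mm of the jig, on posts at the block's two sides; shafts slide under it with 3.5 mm to spare. A shaft that is home lies from x = -10 to +90 mm: its rear 48 mm stick out behind the bridge
- end_stop: dark steel stop plate across the jig's far end, part of the jig: 14 mm thick, 140 mm wide, 52 mm tall. Origin at the bottom centre of the face that the shafts' noses meet; that face is at x = +90 mm of the jig. Pushing a shaft along a groove takes 1.5 to 4 N; press it on the stop with no more than about 20 N
- home1 (a point): point on the stop's face, on the axis of a shaft lying in the jig's left (y = +46 mm) groove, 46 mm above the bench (6 mm above the block's top): where the nose of a shaft is when it is home
- home2 (a point): point on the stop's face, on the axis of a shaft lying in the jig's middle (y = 0) groove, 46 mm above the bench (6 mm above the block's top): where the nose of a shaft is when it is home
- home3 (a point): point on the stop's face, on the axis of a shaft lying in the jig's right (y = -46 mm) groove, 46 mm above the bench (6 mm above the block's top): where the nose of a shaft is when it is home
- gate (a joint): swing gate of the jig, a bar 14 mm wide, 11 mm thick, 43 to 54 mm above the bench, on an upright pivot. 0 rad: shut, across all grooves, jig x = -28 to -14 mm, 4 mm behind the rear ends of shafts that are home. Grows as it swings back, clockwise from above; 1.57: points straight to the rear along the block's left; ends at 2.1, stays where left. Below 1.4 it obstructs the left groove
- gate_hinge (a point): point on the gate's upright pivot axis, at jig x = -21 mm, y = +98 mm, at the height of the middle of the gate's knob. The gate moves with 1 to 2 N at its knob
- gate_knob (a point): middle of the gate's black upright knob (73 mm above the bench), 18 mm in diameter, gripping part from 59 to 85 mm above the bench, on the bar 100 mm from the pivot; round, so it turns between the fingers
- shaft_a: steel rotor shaft, 100 mm long: round body, 20 mm in diameter, 84 mm long, then a thinner journal, 12 mm in diameter, 16 mm long, at one end. Origin on the axis at mid length, +x along the axis towards the journal (y, z roll with it). About 0.24 kg. Fresh: lies in the rack at the start. Two or three are there, an absent one reads None
- shaft_b: steel rotor shaft, 100 mm long: round body, 20 mm in diameter, 84 mm long, then a thinner journal, 12 mm in diameter, 16 mm long, at one end. Origin on the axis at mid length, +x along the axis towards the journal (y, z roll with it). About 0.24 kg. Fresh: lies in the rack at the start. Two or three are there, an absent one reads None
- shaft_c: steel rotor shaft, 100 mm long: round body, 20 mm in diameter, 84 mm long, then a thinner journal, 12 mm in diameter, 16 mm long, at one end. Origin on the axis at mid length, +x along the axis towards the journal (y, z roll with it). About 0.24 kg. Fresh: lies in the rack at the start. Two or three are there, an absent one reads None
- shaft_a_nose (a point): centre of the journal's end face of shaft_a, 50 mm from its origin
- shaft_b_nose (a point): centre of the journal's end face of shaft_b, 50 mm from its origin
- shaft_c_nose (a point): centre of the journal's end face of shaft_c, 50 mm from its origin
- cured_1: steel rotor shaft, 100 mm long: round body, 20 mm in diameter, 84 mm long, then a thinner journal, 12 mm in diameter, 16 mm long, at one end. Origin on the axis at mid length, +x along the axis towards the journal (y, z roll with it). About 0.24 kg. Cured: home in the left groove at the start. One cured one is there, the absent two read None
- cured_2: steel rotor shaft, 100 mm long: round body, 20 mm in diameter, 84 mm long, then a thinner journal, 12 mm in diameter, 16 mm long, at one end. Origin on the axis at mid length, +x along the axis towards the journal (y, z roll with it). About 0.24 kg. Cured: home in the middle groove at the start. One cured one is there, the absent two read None
- cured_3: steel rotor shaft, 100 mm long: round body, 20 mm in diameter, 84 mm long, then a thinner journal, 12 mm in diameter, 16 mm long, at one end. Origin on the axis at mid length, +x along the axis towards the journal (y, z roll with it). About 0.24 kg. Cured: home in the right groove at the start. One cured one is there, the absent two read None
- tray: loose open steel tray, 160 x 90 x 24 mm outside, walls and floor 3 mm, 0.5 kg, on the bench between the jig and the robot. Origin under its centre, x along its length
- rack: black kit rack, fixed, on the right beyond the 0.21 m tall grey box with a dial: foot 92 x 180 x 6 mm and two combs, 8 mm thick, at x = -34 and +26 mm, with 90 degree notches at y = +56, 0, -56 mm. Shafts lie across it along its x, journals to +x, axes 42 mm above the bench, comb tops level with the axes. Instruments up to 0.32 m tall stand between it and the jig. Origin under its centre
- paste_jar: small jar with a yellow-topped ribbed lid, 38 x 38 x 32 mm, bystander left of the jig; origin under its centre
- flux_tin: round tin with a yellow-topped lid, 44 x 44 x 28 mm, bystander between the instruments; origin under its centre
- solder_spool: spool of solder, 62 x 62 x 50 mm, bystander beyond the rack; origin under its centre

How it is judged:
By the outcome, as a careful person would: the job done as asked, in the order asked, and still so for the second after the job is handed in, with the robot touching nothing.
Of shaft_a, shaft_b, shaft_c only 2 to 3 are there at a start; the rules pass over those that are not, and their reading is None.
Of cured_1, cured_2, cured_3 only 1 to 1 are there at a start; the rules pass over those that are not, and their reading is None.
At some moment in a run one of cured_1, cured_2, cured_3, tray may be knocked a few centimetres aside while the robot is not near it.
It also fails if it takes over 210 s, if anything falls off the work surface, if the arm or the gripper's body presses on something with over 40 N, if the wrist force passes 120 N, or if a joint passes its speed limit or range.

## Robot

A 6-joint arm with a two-finger parallel gripper is mounted at the origin on a cart in front of the work surface, level with it; the furniture and walls round the work are solid. World frame = base frame: x ahead of the robot, y to its left, z up, the work surface at z = 0. Lengths are in m, angles in rad, forces in N, time in s.
With the tool pointing down it reaches from about 0.275 to 0.875 m from the base axis. Payload 12.5 kg.
Tool frame: the origin (TCP) lies at the very end of the fingers, on their centre line; the grasp point (between the pads) lies 19 mm behind it; z points along the fingers, y is the line along which they close (so a half turn about z gives the same grasp; the last joint's range is limited). The gripper opens to 85 mm and grips with 20 to 120 N. Pads are 22 mm wide; open, the fingers measure 114 mm over their backs; the gripper's body (76 mm by 85 mm) begins 54 mm behind the grasp point. The pads swing forward as they close: fully open they stand 13 mm farther back than shut.
Start: joints at [1.044, 0.351, 1.652, -0, 1.139, -0.085], TCP at [0.235, 0.497, 0.231] pointing down, gripper open.
Joint ranges: [-2.75, 2.75], [-0.79, 2.1], [0.01, 2.65], [-1.57, 4.71], [0.07, 3.14], [-2.87, 2.87]. Speed limits (rad/s): [2.22, 2.22, 2.79, 3.14, 3.14, 3.14].

## Interface

Orientations are given as a 3x3 rotation matrix whose columns are the frame's x, y, z axes.
In Python, from bench import manip gives the robot as it stands. Calls block until the motion is done:
- manip.move_ptp(position, orientation): joint-space move of the TCP to a pose.
- manip.move_l(position, attitude=None, max_speed=0.15): straight line of the TCP; attitude=None keeps the orientation; max_speed is the mean speed in m/s.
- manip.move_j(angles): joint-space move.
- manip.set_gripper(opening, effort=None): opening from 0.0 (shut) to 1.0 (fully open); effort is the grip in N (None keeps the last); returns when the fingers have stopped.
- manip.dwell(seconds).
- manip.inverse_kinematics(position, orientation): joint angles nearest the present ones, or None.
- manip.grab_frame(name): name is "scene" or "top" or "wrist"; returns (picture, depth): 384x512x3 uint8, red, green, blue; 384x512 float32, m along the optical axis (not along the pixel's ray), 0 where there is no reading.
- manip.get_calibration(name): a dict with "camera_matrix" (3x3 intrinsics, pixels), "R" (3x3) and "t" (3): a world point X has camera coordinates R X + t. Camera axes: x right, y down, z forward; pixel columns grow to the right and rows downward; lengths in m; the calibration is good to about 2 mm. A picture is of the moment at which its call begins: read the wrist's pose just before it. get_calibration takes no time and is no camera call; for the wrist camera it gives the pose at the moment of the call.
A pose or a line that the arm cannot do raises manip.Unreachable and nothing moves.
- manip.sign_off(): hands the job in; it is judged then, once.
Trained networks look in the newest picture that a camera, given by its name, has taken for a name from the list of things; names that differ only in an ending like _2 or _b are one class to them, and where a whole thing is asked for, a point or a joint stands for the part that bears it (a point fixed in the world has none). Each returns a list of dicts, best first, with "confidence" (0 to 1); they miss things now and then, are a little off and sometimes report something else, mostly with a low value. They report only what shows in the picture. A call takes as long as a camera call.
- manip.look_for(camera, name): "at" ([x, y, z] in m, in world coordinates, good to about 4 mm: the middle of the surface that is visible of it).
Readings, each from a call of its own:
- manip.current_time(): time.
- manip.current_qpos(): joint angles.
- manip.current_joint_vel(): joint speeds.
- manip.current_joint_torque(): joint torques, N m.
- manip.current_ee_pos(): TCP position.
- manip.current_tcp_rot(): TCP orientation.
- manip.current_force(): force on the tool from outside, world axes, zero at the start.
- manip.current_ft_torque(): the same for the moment, N m.
- manip.current_grip_width(): opening from 0.0 (shut) to 1.0 (fully open).
- manip.current_grip_force(): force on a finger pad.
Only numpy, scipy, OpenCV 4.12 (cv2) and the standard library are available. Lean on these libraries where they do the work, as an engineer would, in place of code of your own. Each camera call takes 0.05 s, during which the arm holds its last target. There are 200 camera calls.

## Working session

There is one attempt and no reset: what is moved stays moved. The work goes in short steps, each a Python script; the robot and the scene stay as the last script left them, time stands still between calls to the robot, and variables do not carry over. Pictures are saved under pics/ and viewed, at most 14 in all, crops included, and the job is handed in when it is done.

```bash
mkdir -p pics; ls; python3 - <<'E'
from bench import manip
import cv2,numpy as np
for c in ["scene","top"]:
    p,d=manip.grab_frame(c); cv2.imwrite(f"pics/{c}0.png",p[:,:,::-1]); np.save(f"pics/{c}0.npy",d)
    k=manip.get_calibration(c); print(c,k["camera_matrix"].round(1).tolist(),(-k["R"].T@k["t"]).round(3),k["R"].round(2).tolist())
    for n in ["jig","bridge","end_stop","gate","gate_knob","shaft_a","cured_1","tray","rack","paste_jar","flux_tin","solder_spool"]:
        print(n,[(np.round(r["at"],3).tolist(),round(r["confidence"],2)) for r in manip.look_for(c,n)][:5])
print(manip.current_time(),manip.current_tcp_rot().round(2))
E
```

```text
pics
scene [[363.6, 0.0, 259.8], [0.0, 363.6, 191.6], [0.0, 0.0, 1.0]] [ 0.011 -0.406  0.861] [[0.64, -0.77, 0.0], [-0.58, -0.48, -0.66], [0.51, 0.42, -0.75]]
jig [([0.576, 0.326, 0.037], 0.97)]
bridge [([0.577, 0.325, 0.042], 0.72)]
end_stop [([0.68, 0.373, 0.066], 0.63)]
gate [([0.556, 0.334, 0.055], 0.85)]
gate_knob [([0.56, 0.333, 0.053], 0.68)]
shaft_a [([0.565, -0.295, 0.048], 0.7), ([0.612, -0.265, 0.054], 0.62)]
cured_1 [([0.436, 0.449, 0.028], 0.54), ([0.624, 0.293, 0.053], 0.48)]
tray [([0.331, 0.319, 0.001], 0.85), ([0.436, 0.448, 0.03], 0.39)]
rack [([0.54, -0.309, 0.009], 0.88), ([0.626, 0.295, 0.055], 0.58), ([0.579, 0.321, 0.04], 0.32)]
paste_jar [([0.436, 0.449, 0.03], 0.47)]
flux_tin [([0.576, 0.326, 0.041], 0.24)]
solder_spool [([0.725, -0.264, 0.05], 0.96)]
top [[403.8, 0.0, 252.4], [0.0, 403.8, 190.3], [0.0, 0.0, 1.0]] [0.286 0.031 1.459] [[0.0, -1.0, 0.0], [-0.99, -0.0, -0.17], [0.17, -0.0, -0.99]]
jig [([0.572, 0.332, 0.042], 0.93)]
bridge [([0.571, 0.33, 0.042], 0.93), ([0.551, -0.308, 0.008], 0.38)]
end_stop [([0.674, 0.379, 0.065], 0.52)]
gate [([0.554, 0.34, 0.056], 0.71), ([0.552, -0.309, 0.006], 0.68), ([0.439, 0.451, 0.032], 0.45)]
gate_knob [([0.553, 0.343, 0.05], 0.48)]
shaft_a [([0.614, -0.27, 0.047], 0.69)]
cured_1 [([0.623, 0.299, 0.06], 0.51)]
tray [([0.341, 0.308, 0.003], 0.92)]
rack [([0.551, -0.303, 0.007], 0.75), ([0.554, 0.342, 0.052], 0.41)]
paste_jar [([0.34, 0.306, 0.005], 0.72)]
flux_tin [([0.574, 0.329, 0.037], 0.18)]
solder_spool [([0.569, -0.293, 0.051], 0.5), ([0.741, -0.26, 0.05], 0.46)]
1.3 [[-0.9   0.43 -0.  ]
 [ 0.43  0.9  -0.  ]
 [ 0.   -0.   -1.  ]]
```

```bash
python3 - <<'E'
import cv2
for c in ["scene","top"]:
    cv2.imwrite(f"pics/{c}0b.png",cv2.resize(cv2.imread(f"pics/{c}0.png"),(800,600),interpolation=cv2.INTER_CUBIC))
E
```

```text
(no output)
```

View pics/scene0b.png

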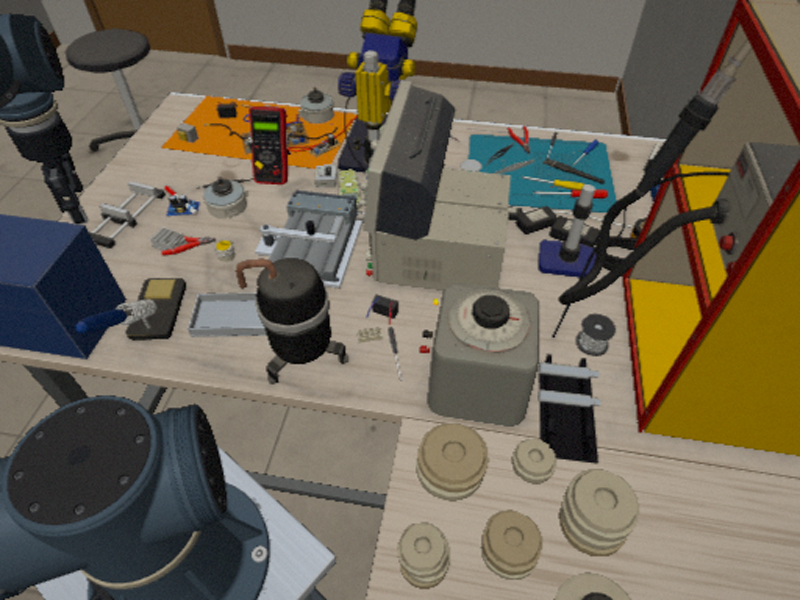

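View pics/top0b.png

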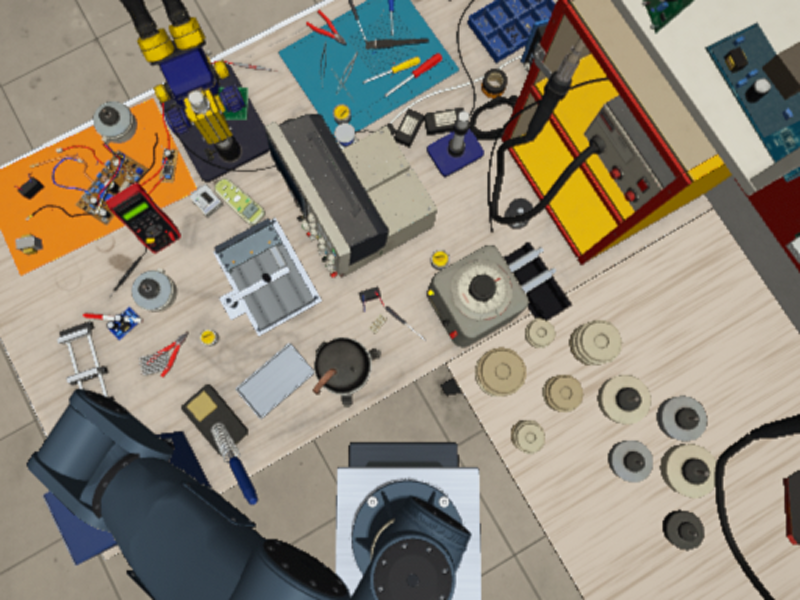

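The scene view shows the jig at the left (px 315,230), the tray at (235,315), and the rack at the right (570,400) with two shafts. The top view has the jig's stop towards the upper left. That puts the heading at about 25°, with the gate shut and the cured shaft in the right groove. Next I'll look from the wrist camera above the jig.

```bash
cat > h.py <<'E'
from bench import manip
import numpy as np, cv2
def R(yaw):  # tool down, tool x axis at yaw
    c,s=np.cos(yaw),np.sin(yaw)
    return np.array([[c,s,0],[s,-c,0],[0,0,-1.]])
def snap(c,name,scale=1.5):
    k=manip.get_calibration(c); p,d=manip.grab_frame(c)
    if name: cv2.imwrite(f"pics/{name}.png",cv2.resize(p[:,:,::-1],None,fx=scale,fy=scale,interpolation=cv2.INTER_CUBIC))
    return p,d,k
def cloud(d,k):
    K=k["camera_matrix"]; v,u=np.mgrid[:d.shape[0],:d.shape[1]]
    P=np.stack([(u-K[0,2])/K[0,0]*d,(v-K[1,2])/K[1,1]*d,d],-1)
    W=(P-k["t"])@k["R"]; W[d<=0]=np.nan
    return W
def looks(c,names):
    for n in names: print(n,[(np.round(r["at"],3).tolist(),round(r["confidence"],2)) for r in manip.look_for(c,n)][:4])
E
python3 - <<'E'
from h import *
k=manip.get_calibration("wrist"); Rt=manip.current_tcp_rot()
print("cam in tool",(Rt.T@(-k["R"].T@k["t"]-manip.current_ee_pos())).round(3),(k["R"]@Rt).round(2).tolist())
y0=np.deg2rad(24.5)
for yaw in (y0,y0+np.pi):
    q=manip.inverse_kinematics([.55,.31,.4],R(yaw)); print(yaw,q)
yaw=y0+np.pi
manip.move_ptp([.55,.31,.40],R(yaw))
p,d,k=snap("wrist","w1"); np.savez("w1.npz",d=d,**k)
looks("wrist",["jig","bridge","end_stop","gate","gate_knob","cured_1","tray","paste_jar"])
W=cloud(d,k); print(W[::48,::64,2].round(3)); print(manip.current_time())
E
```

```text
cam in tool [ 0.069 -0.    -0.142] [[-0.0, 1.0, 0.0], [-0.96, -0.0, -0.27], [-0.27, -0.0, 0.96]]
0.4276056667386107 [ 4.39533561e-01  4.04827888e-01  1.16827942e+00 -4.44089210e-16
  1.56848535e+00  1.58272422e+00]
3.569198320328404 [ 4.39533561e-01  4.04827888e-01  1.16827942e+00 -4.44089210e-16
  1.56848535e+00 -1.55886843e+00]
jig [([0.568, 0.335, 0.042], 0.76)]
bridge [([0.566, 0.336, 0.038], 0.6)]
end_stop [([0.67, 0.38, 0.063], 0.8), ([0.35, 0.298, 0.0], 0.2)]
gate [([0.553, 0.348, 0.057], 0.58)]
gate_knob [([0.552, 0.349, 0.051], 0.78)]
cured_1 [([0.623, 0.296, 0.053], 0.54)]
tray [([0.352, 0.302, -0.002], 0.64)]
paste_jar [([0.436, 0.451, 0.031], 0.76)]
[[ 0.098 -0.001  0.001  0.152 -0.002  0.003  0.015  0.001]
 [ 0.099 -0.     0.014 -0.002  0.     0.018 -0.     0.001]
 [ 0.002 -0.001 -0.    -0.001 -0.    -0.002 -0.001 -0.001]
 [ 0.3    0.28   0.18   0.     0.035  0.013 -0.001 -0.   ]
 [ 0.296  0.293  0.22  -0.001  0.035  0.     0.033  0.014]
 [ 0.292  0.307  0.227 -0.     0.     0.     0.    -0.002]
 [ 0.306  0.308  0.449 -0.001  0.021 -0.001  0.45   0.001]
 [ 0.476  0.466  0.482  0.019  0.474  0.005  0.483  0.466]]
3.2417
```

View pics/w1.png

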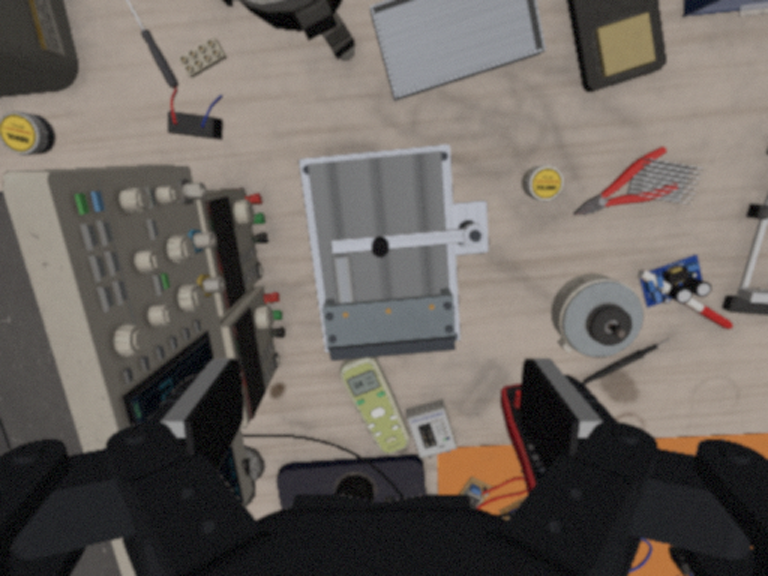

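The wrist view shows the jig with its rear at the top. The gate is shut with its knob at px (380,245) and hinge at (472,236). The cured shaft is at (343,278) in the right groove, and the jar is at (545,183). I'll fit the jig pose from depth.

```bash
python3 - <<'E'
from h import *
z=np.load("w1.npz"); W=cloud(z["d"],z)
reg=(np.abs(W[...,0]-.6)<.15)&(np.abs(W[...,1]-.34)<.15)
def rect(lo,hi,name):
    m=(reg&(W[...,2]>lo)&(W[...,2]<hi)).astype(np.uint8)
    m=cv2.morphologyEx(m,cv2.MORPH_OPEN,np.ones((3,3)))
    n,l,s,c=cv2.connectedComponentsWithStats(m); i=1+np.argmax(s[1:,4])
    P=W[l==i]; r=cv2.minAreaRect((P[:,:2]*1000).astype(np.float32))
    print(name,np.round(r[0],1),np.round(r[1],1),round(r[2],1),s[i],np.median(P[:,2]).round(4)); return P
rect(.067,.0745,"bridge"); rect(.049,.058,"gate/stop"); rect(.034,.045,"top")
rect(.002,.01,"base")
m=reg&(W[...,2]>.0775)&(W[...,2]<.1); print("knob",W[m].mean(0),m.sum(), np.argwhere(m).mean(0)*1.5)
E
```

```text
bridge [639.6 361.4] [ 46.3 139.9] 30.0 [ 216  197   88   34 2235] 0.0715
gate/stop [540.8 370.4] [ 20.8 102.6] 32.2 [258 150  66  16 553] 0.0541
top [515.6 316.8] [82.1 41.4] 29.7 [ 252  103   29   54 1304] 0.0396Traceback (most recent call last):
  File "<stdin>", line 11, in <module>
  File "<stdin>", line 7, in rect
    return _wrapfunc(a, 'argmax', axis=axis, out=out, **kwds)
    return bound(*args, **kwds)
ValueError: attempt to get argmax of an empty sequence
```

```bash
cat >> h.py <<'E'
JH=np.deg2rad(29.9); JO=np.array([.6396,.3614])-.061*np.array([np.cos(JH),np.sin(JH)])
def J(x,y,z):
    c,s=np.cos(JH),np.sin(JH); return np.array([JO[0]+c*x-s*y,JO[1]+s*x+c*y,z])
def knob(a,z): return J(-.021-.1*np.sin(a),.098-.1*np.cos(a),z)
RJ=R(JH+np.pi)
E
python3 - <<'E'
from h import *
z=np.load("w1.npz"); W=cloud(z["d"],z)
for n,X in (("knob",knob(0,.085)),("hinge",J(-.021,.098,.06)),("rear r",J(-.11,-.07,.04)),("cured rear",J(-.01,-.046,.056))):
    c=z["R"]@X+z["t"]; u=z["camera_matrix"]@c/c[2]; print(n,X.round(3),(u[:2]*1.5).round())
m=np.isfinite(W[...,2])&(W[...,2]>.075)&(np.linalg.norm(W[...,:2]-knob(0,0)[:2],axis=-1)<.03)
print(W[m].mean(0),m.sum())
yk=np.deg2rad(60)
if m.sum(): 
    pass
manip.set_gripper(.5,30)
for yk in (np.deg2rad(60),np.deg2rad(240)):
    print(manip.inverse_kinematics(knob(0,.062),R(yk)))
E
```

```text
knob [0.57  0.319 0.085] [380. 250.]
hinge [0.52  0.405 0.06 ] [476. 236.]
rear r [0.526 0.215 0.04 ] [307. 164.]
cured rear [0.601 0.286 0.056] [340. 258.]
[0.56821179 0.31807726 0.08434436] 118
[ 4.38999392e-01  7.29898719e-01  1.48352863e+00 -4.44089210e-16
  9.28165303e-01  9.62598167e-01]
[ 4.38999392e-01  7.29898719e-01  1.48352863e+00 -4.44089210e-16
  9.28165303e-01 -2.17899449e+00]
```

```bash
python3 - <<'E'
from h import *
yk=R(np.deg2rad(240))
manip.move_ptp(knob(0,.13),yk); manip.move_l(knob(0,.063),max_speed=.1)
manip.set_gripper(0,30); print(manip.current_grip_width(),manip.current_force().round(1))
for a in np.linspace(.15,2.1,14):
    manip.move_l(knob(a,.063),max_speed=.1); f=manip.current_force(); print(round(a,2),f.round(1),manip.current_grip_width().__round__(2))
    if np.linalg.norm(f[:2])>20: break
manip.set_gripper(.5); manip.move_l(manip.current_ee_pos()+[0,0,.1])
manip.move_ptp(J(-.06,-.02,.33),RJ)
snap("wrist","w2"); looks("wrist",["gate_knob","cured_1","tray"]); print(manip.current_time())
E
```

```text
0.1802437545823322 [-0.4 -1.1  4.3]
0.15 [ 2.6 -5.4  5.8] 0.18
0.3 [  1.5 -10.9   8.3] 0.18
0.45 [ -0.6 -15.7  11.1] 0.18
0.6 [ -1.5 -10.5  10.8] 0.18
0.75 [-1.6 -4.   8.6] 0.18
0.9 [-2.1 -2.3  6.7] 0.18
1.05 [-1.   0.3  5.8] 0.18
1.2 [-1.   0.3  6.4] 0.18
1.35 [1.1 1.3 4.3] 0.18
1.5 [0.5 2.1 5.1] 0.18
1.65 [1.  0.2 6. ] 0.18
1.8 [1.6 0.9 3.1] 0.18
1.95 [3.9 0.7 2.2] 0.18
2.1 [ 5.1 -2.9  2.9] 0.18
gate_knob [([0.443, 0.406, 0.052], 0.97)]
cured_1 [([0.623, 0.298, 0.052], 0.71), ([0.622, -0.057, 0.024], 0.38)]
tray [([0.347, 0.301, 0.001], 0.8), ([0.561, 0.333, 0.042], 0.66)]
12.5
```

View pics/w2.png

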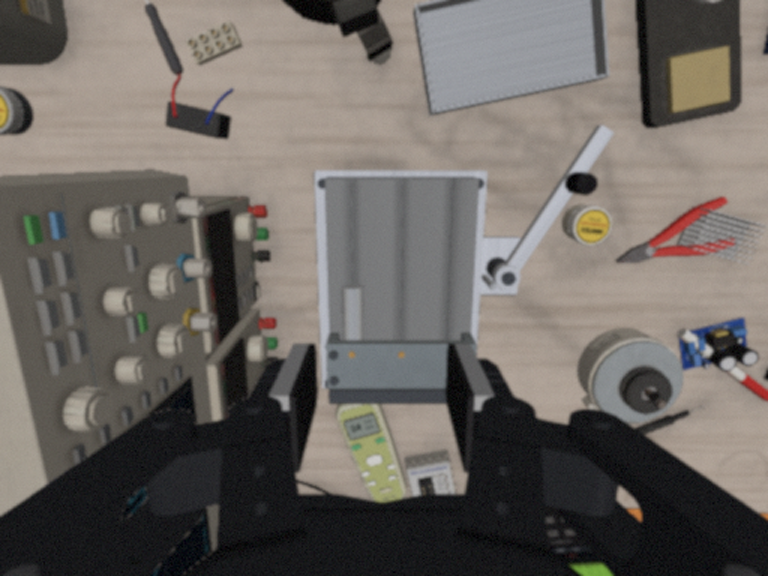

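The gate is fully back, with its knob at px (580,183), just clear of the jar at (590,225). The cured shaft is still at (353,312). Now I'll draw it out.

```bash
python3 - <<'E'
from h import *
manip.set_gripper(.4,40)
manip.move_ptp(J(.008,-.046,.14),RJ); manip.move_l(J(.008,-.046,.0425),max_speed=.08)
print(manip.current_force().round(1))
manip.set_gripper(0,40); print(manip.current_grip_width(),manip.current_force().round(1),manip.current_grip_force())
for x in (-.01,-.04,-.08):
    manip.move_l(J(x,-.046,.0428),max_speed=.06); print(manip.current_force().round(1),manip.current_grip_width())
manip.move_l(J(-.08,-.046,.16),max_speed=.1); print(manip.current_force().round(1),manip.current_grip_width())
t=np.array([.345,.303,.30])+.1*np.array([np.cos(JH),np.sin(JH),0])
manip.move_ptp(t,RJ)
p,d,k=snap("wrist","w3"); np.savez("w3.npz",d=d,**k); looks("wrist",["tray","cured_1"])
W=cloud(d,k); P=W[(W[...,2]>.012)&(W[...,2]<.03)&(np.linalg.norm(W[...,:2]-[.345,.303],axis=-1)<.12)]
r=cv2.minAreaRect((P[:,:2]*1000).astype(np.float32)); print(len(P),r, manip.current_time())
E
```

```text
[-0.6  0.4 -0.5]
0.2092907681397417 [ 0.6 -3.3  5.6] 39.84432578086853
[-0.8 -5.8  6. ] 0.21141217947340066
[ 1.4 -5.   6.3] 0.20928921513216375
[ 2.3 -4.6  5.8] 0.2104485868400872
[ 0.6 -0.1 -2.6] 0.21254863121979994
tray [([0.343, 0.303, -0.002], 0.63), ([0.53, 0.313, 0.036], 0.61)]
cured_1 [([0.529, 0.31, 0.038], 0.73), ([0.441, 0.355, 0.308], 0.7)]
1585 ((344.0484313964844, 301.36920166015625), (158.45785522460938, 218.2140350341797), 72.61507415771484) 19.4417
```

View pics/w3.png

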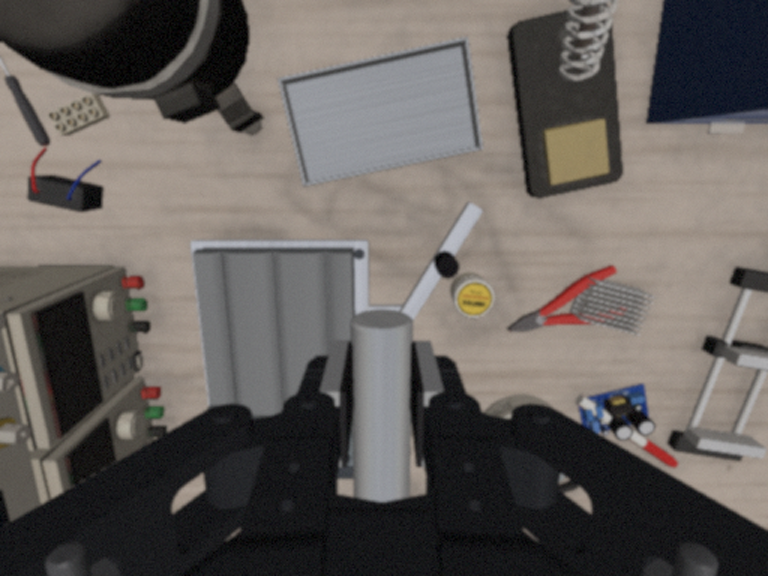

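The shaft is held level. The tray rim corners are at px (282,78), (465,40), (480,150) and (305,184). Now I'll place it.

```bash
cat >> h.py <<'E'
def unproj(uv,k,z):
    K=k["camera_matrix"]; C=-k["R"].T@k["t"]
    r=np.array([(uv[0]-K[0,2])/K[0,0],(uv[1]-K[1,2])/K[1,1],1])@k["R"]
    return C+r*(z-C[2])/r[2]
E
python3 - <<'E'
from h import *
z=np.load("w3.npz")
P=np.array([unproj(np.array(c)/1.5,z,.024) for c in ((282,78),(465,40),(480,150),(305,184))])
c=P.mean(0); e=(P[1]+P[2]-P[0]-P[3])[:2]; yaw=np.arctan2(e[1],e[0])
print(c,np.rad2deg(yaw),np.linalg.norm(P-np.roll(P,1,0),axis=1))
u=np.array([np.cos(yaw),np.sin(yaw),0])
g=c+.031*u
def at(h): return np.array([g[0],g[1],h])
print(manip.inverse_kinematics(at(.15),R(yaw)))
assert abs(np.linalg.norm(e)/2-.16)<.012
manip.move_ptp(at(.2),R(yaw)); manip.move_l(at(.06),max_speed=.1); manip.move_l(at(.0105),max_speed=.04)
print(manip.current_force().round(1))
manip.set_gripper(.4); manip.move_l(at(.15),max_speed=.1)
manip.move_ptp(at(.3)-.05*u,R(yaw))
looks("wrist",["tray"]); snap("wrist","w4"); looks("wrist",["tray","cured_1"]);print(manip.current_time())
E
```

```text
[0.34279164 0.30210252 0.024     ] 130.5649842337851 [0.08724715 0.1527906  0.087394   0.15452065]
[ 6.88444858e-01  2.99293860e-01  1.95948794e+00 -4.44089210e-16
  8.82810856e-01 -1.95476779e-02]
[-0.3 -0.1 -2.4]
tray [([0.343, 0.303, -0.002], 0.63), ([0.53, 0.313, 0.036], 0.61)]
tray [([0.343, 0.302, -0.003], 0.73)]
cured_1 [([0.342, 0.303, 0.022], 0.98)]
26.4167
```

View pics/w4.png

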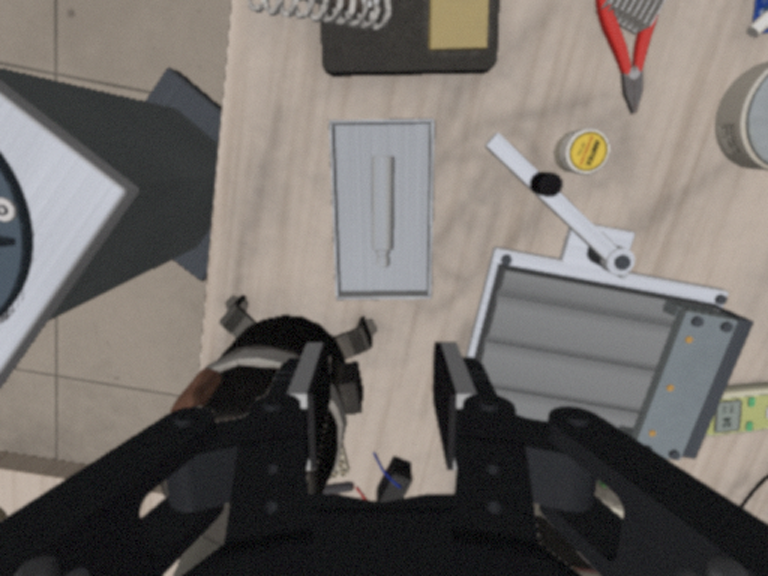

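The cured shaft lies flat in the tray at px (383,210). Next I'll survey obstacle heights on the way to the rack.

```bash
python3 - <<'E'
from h import *
H=np.full((14,16),np.nan)
for c in ("top","scene"):
    k=manip.get_calibration(c); W=cloud(np.load(f"pics/{c}0.npy"),k)
    for i in range(14):
        for j in range(16):
            x0=.25+.05*i; y0=.25-.05*j
            m=(W[...,0]>=x0)&(W[...,0]<x0+.05)&(W[...,1]<=y0)&(W[...,1]>y0-.05)
            if m.any(): H[i,j]=np.nanmax([H[i,j],np.nanpercentile(W[m][:,2],98)])
print("y:",(.225-.05*np.arange(16)).round(3))
for i in range(13,-1,-1): print(round(.275+.05*i,3),(H[i]*100).round(0))
for a in (0,180): 
  for p in ([.5,-.2,.42],[.58,-.29,.42]): print(manip.inverse_kinematics(p,R(np.deg2rad(-70+a))))
print(manip.current_qpos())
E
```

```text
y: [ 0.225  0.175  0.125  0.075  0.025 -0.025 -0.075 -0.125 -0.175 -0.225
 -0.275 -0.325 -0.375 -0.425 -0.475 -0.525]
0.925 [nan 13. 13.  2.  3.  3.  3. 20.  4. 55. 56. 57. 33. 30. nan nan]
0.875 [29. 28. 15. 15. 15.  1.  3. 20. 21. 55. 56. 60. 65. 60. 60. 60.]
0.825 [31. 31. 26. 15. 15. 14.  2.  2. 25. 45. 56. 59. 65. 60. 61. 61.]
0.775 [31. 31. 29. 15. 15. 15.  0.  0. 10. 34.  5. 56. 59. 60. 62. 65.]
0.725 [31. 31. 31. 27. 15. 15. 15.  1. 11. 10. 32. 56. 56. 60. 64. 64.]
0.675 [31. 31. 31. 31. 15. 15. 10.  0. 13. 20. 28.  1. 56. 59. 60. 61.]
0.625 [20. 31. 31. 29. 27.  1.  3. 17. 18.  5.  5.  5. 56. 56. 70. 60.]
0.575 [ 4. 29. 31. 29.  1.  1. 18. 19. 19. 18.  5.  5.  1.  1. 69.  1.]
0.525 [ 4.  1.  3.  4.  1. 15. 19. 21. 21. 19.  5.  4.  4.  1.  1.  1.]
0.475 [ 1.  1.  1.  2.  1.  1. 18. 20. 20. 18.  3.  4.  9. 10.  8.  1.]
0.425 [ 1. 21. 21. 18.  1.  1. 15. 17. 17.  6.  3.  3. 10. 10. 10.  1.]
0.375 [ 2. 24. 23. 21.  1.  1.  0.  0.  6.  6.  6.  5.  9. 10.  8.  1.]
0.325 [  2.  25.  23.  20.   0.   0. -75.   1.   6.   6.   6.   6.   6.   5.
   9.   6.]
0.275 [  1.   1.   3.   0. -75. -75. -75.   0.   1.   1.   7.   6.   6.   5.
   7.   7.]
[-4.66962374e-01  2.06176375e-01  1.38766951e+00 -4.44089210e-16
  1.54774677e+00  2.32556443e+00]
[-5.35417594e-01  4.39525763e-01  1.07220207e+00 -4.44089210e-16
  1.62986482e+00  2.25710921e+00]
[-4.66962374e-01  2.06176375e-01  1.38766951e+00 -4.44089210e-16
  1.54774677e+00 -8.16028224e-01]
[-5.35417594e-01  4.39525763e-01  1.07220207e+00 -4.44089210e-16
  1.62986482e+00 -8.84483444e-01]
[ 5.79499872e-01  1.10130792e-01  1.78843241e+00  5.60354006e-05
  1.24558762e+00 -1.28939643e-01]
```

```bash
python3 - <<'E'
from h import *
p=manip.current_ee_pos(); manip.move_l([p[0],p[1],.42],max_speed=.2)
manip.move_ptp([.52,-.21,.42],R(np.deg2rad(-70)))
p,d,k=snap("wrist","w5"); np.savez("w5.npz",d=d,**k)
looks("wrist",["rack","shaft_a","shaft_a_nose","flux_tin","solder_spool"]); print(manip.current_time())
E
```

```text
rack [([0.56, -0.306, 0.005], 0.58)]
shaft_a [([0.615, -0.266, 0.05], 0.88), ([0.57, -0.294, 0.051], 0.81)]
shaft_a_nose [([0.617, -0.263, 0.058], 0.93), ([0.582, 0.248, 0.037], 0.59)]
flux_tin [([0.632, -0.068, 0.032], 0.63)]
solder_spool [([0.723, -0.268, 0.047], 0.55)]
29.5667
```

View pics/w5.png

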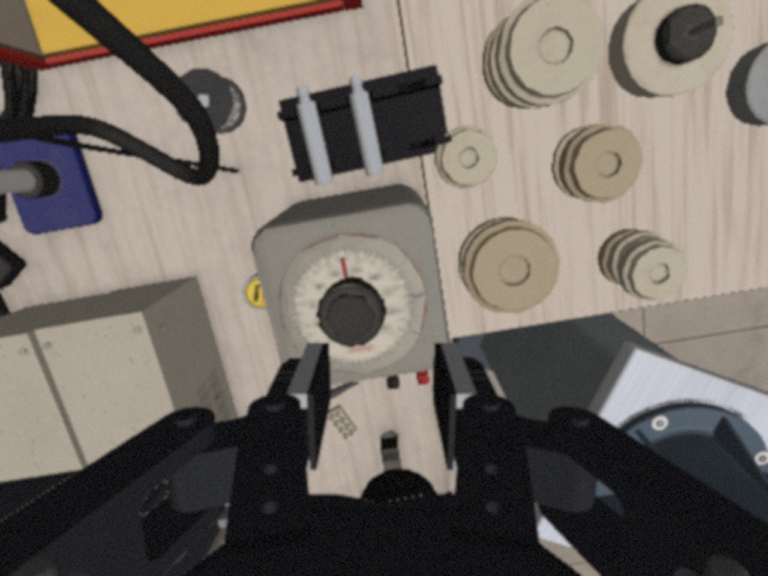

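Both shafts point their noses up, away from the dial box: noses at px (303,90) and (355,80), rears at (322,180) and (373,173). Next I'll fit the axes and check the clearance to the box.

```bash
python3 - <<'E'
from h import *
z=np.load("w5.npz"); W=cloud(z["d"],z)
ok=np.isfinite(W[...,2])
near=ok&(np.abs(W[...,0]-.6)<.12)&(np.abs(W[...,1]+.29)<.1)
m=(near&(W[...,2]>.043)&(W[...,2]<.06)).astype(np.uint8)
n,l,s,c=cv2.connectedComponentsWithStats(m)
out=[]
for i in range(1,n):
    if s[i,4]<80: continue
    P=W[l==i]; r=cv2.minAreaRect((P[:,:2]*1000).astype(np.float32)); print(s[i],np.round(r[0],1),np.round(r[1],1),round(r[2],1),np.percentile(P[:,2],[50,98]).round(4))
for a,b in (((303,90),(322,180)),((355,80),(373,173))):
    A=unproj(np.array(a)/1.5,z,.046);B=unproj(np.array(b)/1.5,z,.046); e=A-B
    print("px",A.round(4),B.round(4),np.linalg.norm(e),np.rad2deg(np.arctan2(e[1],e[0])))
# foot & tall things, in frame of the shafts
th=np.deg2rad(-60); 
for lo,hi in((.10,.25),):
    m=ok&(W[...,2]>lo)&(W[...,2]<hi)&(np.linalg.norm(W[...,:2]-[.59,-.28],axis=-1)<.16)
    n,l,s,c=cv2.connectedComponentsWithStats(m.astype(np.uint8))
    for i in range(1,n):
        if s[i,4]<30: continue
        P=W[l==i]; r=cv2.minAreaRect((P[:,:2]*1000).astype(np.float32)); print("tall",s[i],cv2.boxPoints(r).round(0).tolist(),np.percentile(P[:,2],[2,98]).round(3), [float(np.linalg.norm(P[:,:2]-q,axis=1).min().round(3)) for q in ([.615,-.266],[.57,-.294])])
E
```

```text
[233  51  23  67 775] [ 568.3 -295.2] [19.8 99.8] 32.0 [0.0501 0.053 ]
[142  53  14  34 292] [ 711.3 -263.9] [49.1 17.2] 89.9 [0.0499 0.0519]
[198  58  24  66 757] [ 616.8 -267.1] [19.7 99.7] 32.1 [0.0502 0.0533]
[196 125  76  13  85] [ 559.9 -222.5] [123.9   2.4] 28.9 [0.0519 0.0597]
px [ 0.6405 -0.307   0.046 ] [ 0.5939 -0.2275  0.046 ] 0.09209236948335914 -59.62255634028141
px [ 0.5933 -0.3343  0.046 ] [ 0.5445 -0.2534  0.046 ] 0.0944943191834154 -58.94554848282039
tall [ 101   41   46   84 1393] [[651.0, -263.0], [688.0, -280.0], [730.0, -191.0], [693.0, -174.0]] [0.103 0.249] [0.056, 0.107]
tall [ 168  128  126   94 8916] [[447.0, -178.0], [494.0, -259.0], [633.0, -179.0], [586.0, -98.0]] [0.123 0.212] [0.067, 0.068]
```

```bash
cat >> h.py <<'E'
SH=np.deg2rad(-58.0); SA=np.array([.5683,-.2952]); SB=np.array([.6168,-.2671])
su=np.array([np.cos(SH),np.sin(SH)]); sv=np.array([-su[1],su[0]])
E
python3 - <<'E'
from h import *
z=np.load("w5.npz"); W=cloud(z["d"],z); W=W[np.isfinite(W[...,2])]
a=(W[:,:2]-SA)@su; b=(W[:,:2]-SA)@sv
m=(np.abs(b-.028)<.016)|(np.abs(b+.035)<.02)
for lo,hi in ((.03,.045),(.003,.009)):
    h,e=np.histogram(a[m&(W[:,2]>lo)&(W[:,2]<hi)],np.arange(-.06,.061,.004)); print(lo,list(zip((e[:-1]*1000).round(),h)))
a=(W[:,:2]-SB)@su; b=(W[:,:2]-SB)@sv
for n,f in (("cable",(b>.03)&(b<.2)&(W[:,2]>.06)),("box",(a<-.04)&(b<.1)&(W[:,2]>.06))):
    Q=np.c_[a,b,W[:,2]][f&(np.abs(a)<.15)]
    for zl in (.06,.09,.11,.14,.18,.22,.26):
        q=Q[(Q[:,2]>zl)&(Q[:,2]<zl+.04)]
        if len(q)>5: print(n,zl,len(q),"a",q[:,0].min().round(3),q[:,0].max().round(3),"b",q[:,1].min().round(3),q[:,1].max().round(3),q[np.linalg.norm(q[:,:2],axis=1).argmin()].round(3))
E
```

```text
0.03 [(np.float64(-60.0), np.int64(0)), (np.float64(-56.0), np.int64(0)), (np.float64(-52.0), np.int64(0)), (np.float64(-48.0), np.int64(0)), (np.float64(-44.0), np.int64(0)), (np.float64(-40.0), np.int64(0)), (np.float64(-36.0), np.int64(57)), (np.float64(-32.0), np.int64(112)), (np.float64(-28.0), np.int64(53)), (np.float64(-24.0), np.int64(0)), (np.float64(-20.0), np.int64(0)), (np.float64(-16.0), np.int64(0)), (np.float64(-12.0), np.int64(0)), (np.float64(-8.0), np.int64(0)), (np.float64(-4.0), np.int64(0)), (np.float64(0.0), np.int64(0)), (np.float64(4.0), np.int64(0)), (np.float64(8.0), np.int64(0)), (np.float64(12.0), np.int64(0)), (np.float64(16.0), np.int64(0)), (np.float64(20.0), np.int64(0)), (np.float64(24.0), np.int64(96)), (np.float64(28.0), np.int64(121)), (np.float64(32.0), np.int64(61)), (np.float64(36.0), np.int64(0)), (np.float64(40.0), np.int64(0)), (np.float64(44.0), np.int64(0)), (np.float64(48.0), np.int64(0)), (np.float64(52.0), np.int64(0)), (np.float64(56.0), np.int64(0))]
0.003 [(np.float64(-60.0), np.int64(0)), (np.float64(-56.0), np.int64(0)), (np.float64
[... 1026 characters left out ...]
.09 1409 a -0.15 0.056 b 0.031 0.2 [-0.067  0.032  0.091]
cable 0.11 1055 a -0.15 0.056 b 0.03 0.2 [-0.009  0.07   0.149]
cable 0.14 1761 a -0.15 0.056 b 0.03 0.2 [0.009 0.057 0.18 ]
cable 0.18 832 a -0.15 0.049 b 0.03 0.2 [0.017 0.052 0.205]
cable 0.22 690 a 0.02 0.054 b 0.05 0.067 [0.025 0.051 0.22 ]
cable 0.26 1195 a 0.042 0.073 b 0.055 0.076 [0.044 0.056 0.26 ]
box 0.06 334 a -0.15 -0.066 b -0.213 0.044 [-0.067  0.001  0.061]
box 0.09 299 a -0.089 -0.067 b -0.099 0.044 [-0.068  0.007  0.091]
box 0.11 342 a -0.086 -0.067 b -0.097 0.044 [-0.068  0.005  0.115]
box 0.14 3914 a -0.15 -0.068 b -0.098 0.061 [-0.07   0.001  0.147]
box 0.18 4099 a -0.15 -0.087 b -0.08 0.047 [-0.088 -0.014  0.181]
```

```bash
cat >> h.py <<'E'
RF=R(JH)
def S(c,a,b,z): p=c+a*su+b*sv; return np.array([p[0],p[1],z])
def place(y,off):
    """carry held shaft (gripped off ahead of its middle, axis 4 mm above TCP) to groove y"""
    x=-.04+off
    manip.move_ptp(J(x,y,.43),RF); manip.move_l(J(x,y,.12),max_speed=.2)
    manip.move_l(J(x,y,.043),max_speed=.05); print("down",manip.current_force().round(1),manip.current_grip_width())
    manip.set_gripper(.4); manip.move_l(J(x,y,.13),max_speed=.15)
def push(y):
    manip.set_gripper(0,30)
    manip.move_l(J(-.108,y,.13),max_speed=.15); manip.move_l(J(-.108,y,.044),max_speed=.1)
    f0=manip.current_force(); u=J(1,0,0)-J(0,0,0); log=[]
    x=-.108
    while x<-.012:
        x+=.012 if x<-.045 else .0015
        manip.move_l(J(x,y,.044),max_speed=.05 if x<-.04 else .02)
        f=-(manip.current_force()-f0)@u; log.append((round(x*1000),round(float(f),1)))
        if f>8: break
    print("push",log)
    manip.move_l(J(x-.012,y,.044),max_speed=.1); manip.move_l(J(x-.012,y,.14),max_speed=.15)
E
python3 - <<'E'
from h import *
Rr=R(SH); off=.004
manip.set_gripper(.4,45)
manip.move_ptp(S(SA,off,0,.42),Rr); manip.move_l(S(SA,off,0,.12),max_speed=.15)
print(manip.current_force().round(1))
manip.move_l(S(SA,off,0,.038),max_speed=.06); print(manip.current_force().round(1))
manip.set_gripper(0,45); print(manip.current_grip_width(),manip.current_force().round(1))
manip.move_l(S(SA,off,0,.43),max_speed=.15); print(manip.current_grip_width(),manip.current_force().round(1))
snap("wrist","w6"); print(manip.current_time())
E
```

```text
[-1.1  0.3 -0.1]
[0.  0.  0.5]
0.2087282869444509 [5.6 3.6 1.8]
0.21072769484442308 [-0.3 -0.3 -2.9]
37.0333
```

View pics/w6.png

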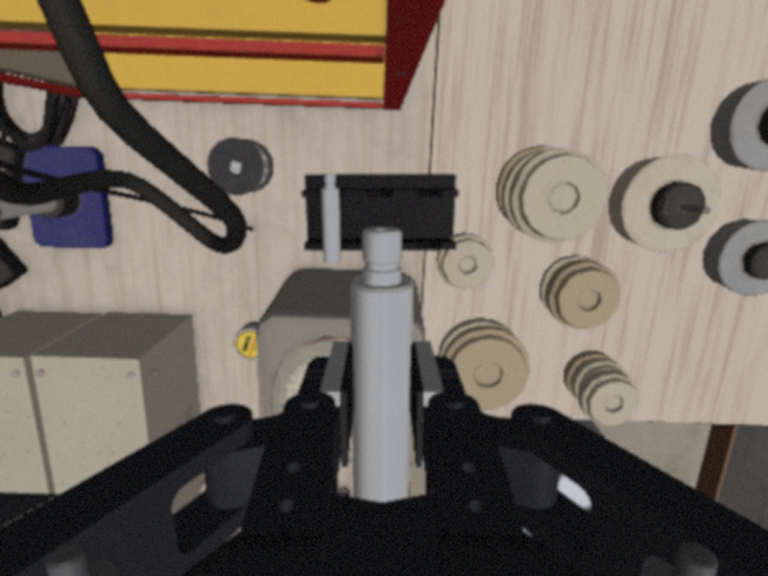

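The first shaft is held straight, with its nose at px (383,240). The second is still in the rack at (332,220). I'll place it in the middle groove and push it home.

```bash
python3 - <<'E'
from h import *
place(0,.004); push(0)
manip.move_ptp(J(-.13,0,.36),RJ)
p,d,k=snap("wrist","w7"); np.savez("w7.npz",d=d,**k); looks("wrist",["shaft_a","cured_1","tray","gate_knob"]); print(manip.current_time())
E
```

```text
down [ 0.8 -2.1 -1.5] 0.21463305052401646
push [(-96, 0.8), (-84, -0.2), (-72, 0.6), (-60, 1.0), (-48, 0.8), (-36, 0.7), (-35, 1.0), (-33, 2.3), (-32, 1.4), (-30, 1.3), (-29, 0.7), (-27, 1.5), (-26, 2.3), (-24, 1.5), (-23, 1.3), (-21, 2.4), (-20, 8.0)]
shaft_a []
cured_1 [([0.342, 0.3, 0.017], 0.95)]
tray [([0.342, 0.303, -0.001], 0.62)]
gate_knob []
55.1417
```

View pics/w7.png

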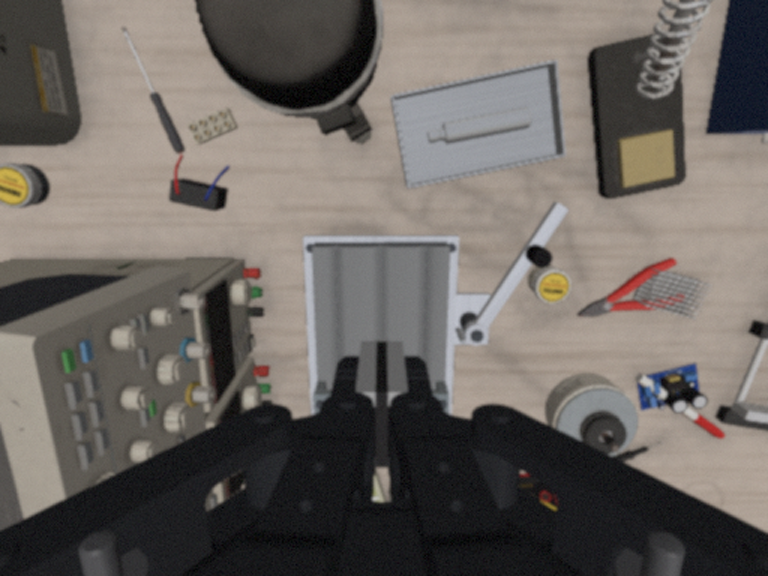

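The shaft is hidden by the fingers. The push stopped with the pad front at jig x ≈ -9 mm, so it is home. The cured shaft is still in the tray at px (480,122). The second shaft lies close to a hanging cable, so I'll tilt the tool about the shaft's axis.

```bash
python3 - <<'E'
from h import *
Rr=R(SH); off=.004
T=cv2.Rodrigues(np.r_[su,0]*.35)[0]; up=T@[0,0,1.]; Rt=T@Rr
g=S(SB,off,0,.042)-.004*up
print(up, manip.inverse_kinematics(g,Rt), manip.inverse_kinematics(g+.25*up,Rt))
manip.move_l(manip.current_ee_pos()+[0,0,.07]); manip.set_gripper(.4,45)
manip.move_ptp(S(SA,off,0,.43),Rr)
manip.move_ptp(g+.25*up,Rt); manip.move_l(g+.08*up,max_speed=.15); print(manip.current_force().round(1))
p,d,k=snap("wrist",None)
manip.move_l(g,max_speed=.06); print(manip.current_force().round(1))
manip.set_gripper(0,45); print(manip.current_grip_width(),manip.current_force().round(1))
manip.move_l(g+.25*up,max_speed=.15); print(manip.current_grip_width(),manip.current_force().round(1))
manip.move_ptp(S(SA,off,0,.43),Rr); print(manip.current_force().round(1),manip.current_time())
E
```

```text
[-0.29079383 -0.18170815  0.93937271] [-0.60357556  0.75377783  1.56262407  0.4845885   0.74157339  1.6325035 ] [-0.73603673  0.40775248  1.50242296  0.36837822  1.15828547  1.71037101]
[-0.7 -0.1  0. ]
[ 0.2  0.8 -0. ]
0.20505186903544032 [4.4 3.8 2.9]
0.2058108602969312 [-0.2 -1.1 -3. ]
[ 0.6 -0.2 -3.1] 65.5667
```

```bash
python3 - <<'E'
from h import *
place(-.046,.004); push(-.046)
manip.move_l(J(-.12,-.02,.25)); manip.move_ptp(J(-.13,.0,.36),RJ); manip.set_gripper(1.0)
p,d,k=snap("wrist","w8"); np.savez("w8.npz",d=d,**k); looks("wrist",["shaft_a","cured_1","tray","gate_knob"]); print(manip.current_time())
W=cloud(d,k); W=W[np.isfinite(W[...,2])]; c,s=np.cos(JH),np.sin(JH)
q=(W[:,:2]-JO)@np.array([[c,-s],[s,c]])
for y in (.046,0,-.046):
    m=(np.abs(q[:,1]-y)<.006)&(W[:,2]>.049)&(W[:,2]<.06)&(q[:,0]<.036)&(q[:,0]>-.1); print(y,m.sum(),q[m,0].min().round(4) if m.any() else None, W[m,2].max().round(3) if m.any() else None)
E
```

```text
down [ 0.2 -5.5  2.2] 0.2135355737165308
push [(-96, 1.0), (-84, 0.9), (-72, 0.6), (-60, 0.7), (-48, 0.6), (-36, 0.8), (-35, 2.1), (-33, 1.8), (-32, 0.9), (-30, 1.7), (-29, 1.7), (-27, 1.2), (-26, 1.3), (-24, 2.2), (-23, 1.6), (-21, 1.0), (-20, 8.3)]
shaft_a [([0.62, 0.298, 0.056], 0.72), ([0.599, 0.335, 0.056], 0.57), ([0.44, 0.41, 0.059], 0.56), ([0.345, 0.301, 0.022], 0.26)]
cured_1 [([0.342, 0.302, 0.019], 0.8)]
tray [([0.34, 0.304, 0.0], 0.8), ([0.667, 0.379, 0.06], 0.17)]
gate_knob []
85.4
0.046 0 None None
0 193 -0.0105 0.058
-0.046 208 -0.0104 0.058
```

View pics/w8.png

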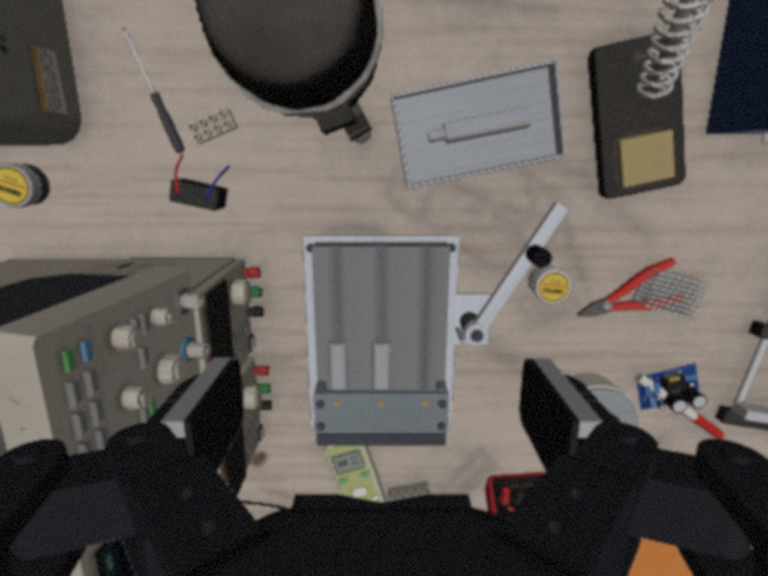

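Both shafts are home, with rears at jig x = -10.4 mm (px (338,345) and (381,345)). Now I'll shut the gate.

```bash
python3 - <<'E'
from h import *
z=np.load("w8.npz"); X=unproj(np.array((540,255))/1.5,z,.085); h=J(-.021,.098,0)
c,s=np.cos(JH),np.sin(JH); d=(X-h)[:2]@np.array([[c,-s],[s,c]]); a0=np.arctan2(-d[0],-d[1]); print(a0,np.linalg.norm(d))
assert abs(np.linalg.norm(d)-.1)<.01 and 1.9<a0<2.25
a0=min(a0,2.1); yk=R(np.deg2rad(240)); manip.set_gripper(.5,30)
manip.move_ptp(knob(a0,.16),yk); manip.move_l(knob(a0,.063),max_speed=.1)
manip.set_gripper(0,30); print(manip.current_grip_width(),manip.current_force().round(1))
for a in np.r_[np.linspace(a0-.15,.1,13),.04,0,-.01,-.02]:
    manip.move_l(knob(a,.063),max_speed=.1); f=manip.current_force(); print(round(a,2),f.round(1))
    if np.linalg.norm(f[:2])>22: break
manip.set_gripper(.5); manip.move_l(manip.current_ee_pos()+[0,0,.1])
manip.move_ptp(J(-.13,.0,.36),RJ); manip.set_gripper(1.0)
p,d,k=snap("wrist","w9"); np.savez("w9.npz",d=d,**k); looks("wrist",["cured_1","tray","gate_knob"]); print(manip.current_time())
W=cloud(d,k); W=W[np.isfinite(W[...,2])]
q=(W[:,:2]-JO)@np.array([[c,-s],[s,c]])
m=(W[:,2]>.077)&(W[:,2]<.09)&(np.linalg.norm(q-[-.021,-.002],axis=1)<.03); print("knob jig",q[m].mean(0),m.sum())
E
```

```text
2.0550744311107882 0.10154101885831723
0.18062528392243096 [-8.9  0.5  8. ]
1.91 [-15.7  -3.2  13.9]
1.75 [-17.3  -5.3  13.9]
1.6 [-16.7  -8.   13.2]
1.45 [-11.5  -8.1   9.1]
1.3 [-5.  -7.   5.6]
1.15 [-3.9 -4.7  3.6]
1.0 [-2.  -5.7  2.7]
0.85 [-0.5 -4.6  1.9]
0.7 [0.  1.9 1.6]
0.55 [0.7 3.2 0. ]
0.4 [-0.6  1.3  0.9]
0.25 [-0.2  2.1  1.6]
0.1 [-2.4  2.3  2.2]
0.04 [-1.2  3.   1.9]
0.0 [-2.6  2.8  1.6]
-0.01 [-4.1  3.2  2.5]
-0.02 [-5.4  1.5  3.9]
cured_1 [([0.345, 0.3, 0.018], 0.81), ([0.669, 0.378, 0.063], 0.43)]
tray [([0.342, 0.303, -0.002], 0.6)]
gate_knob [([0.558, 0.341, 0.051], 0.96), ([0.566, 0.329, 0.037], 0.24)]
96.025
knob jig [-0.02224377 -0.00216012] 128
```

View pics/w9.png

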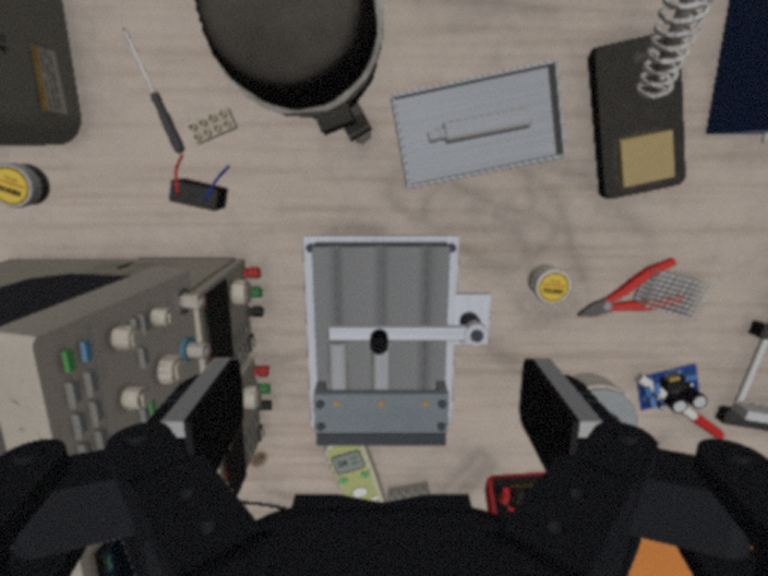

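The gate is shut, with its knob at px (379,341). That matches its starting reading to within the measurement. The shafts are home and the cured one is in the tray, so I'll hand in.

```bash
python3 -c "
from h import *
print(manip.sign_off())"
```

```text
the job is handed in; nothing more can be done
None
```

The job is handed in: the cured shaft lies flat in the tray, both fresh shafts are home on the stop in the middle and right grooves, and the gate is fully shut behind them.

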